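Close and clamp the herb garden's tray

ROBOT

A 6-joint arm with a two-finger parallel gripper is mounted at the origin on the work surface. World frame = base frame: x ahead of the robot, y to its left, z up, the work surface at z = 0. Lengths are in m, angles in rad, forces in N, time in s.
With the tool pointing down it reaches from about 0.35 to 0.975 m from the base axis. Payload 17.4 kg.
Tool frame: the origin (TCP) lies midway between the tips of the shut fingers; the grasp point (between the pads) lies 19 mm behind it (arm.grip_depth is the distance from the TCP to the grasp point, in m); z points along the fingers, y is the direction in which the jaws open and shut (so a half turn about z gives the same grasp; the last joint's range is limited). The gripper opens to 85 mm and grips with 20 to 120 N. Pads are 22 mm wide; open, the fingers measure 114 mm over their backs; the gripper's body (76 mm by 85 mm) begins 54 mm behind the grasp point. The pads swing forward as they close: fully open they stand 13 mm farther back than shut.
Start: joints at [1.278, 0.116, 1.442, -0, 1.584, -0.038], TCP at [0.17, 0.653, 0.231] pointing down, gripper open.
Joint ranges: [-2.83, 2.83], [-0.83, 2.19], [0.07, 2.5], [-1.14, 4.28], [0.01, 3], [-2.97, 2.97]. Speed limits (rad/s): [1.89, 1.89, 2.22, 3.14, 3.14, 3.14].

INTERFACE

Orientations are given as a 3x3 rotation matrix whose columns are the frame's x, y, z axes.
In Python, from bench import arm gives the robot as it stands. The module is installed in compiled form; this text tells all that it offers.
- The arm moves only by the shell command python3 -m jog 'ROWS'. ROWS is JSON, a list of rows, each a list of 7 numbers: the shift along the tool's x, y, z in mm, then the turn, a rotation vector about the tool's x, y, z in rad, then the finger opening in mm, from 0 to 85.4. In form: [[dx, dy, dz, wx, wy, wz, grip], ...]. A call has 1 to 10 rows; each row is the pose to reach, as a shift and turn from the pose commanded when the call began, along the tool's axes at that moment; what a row does not reach only later rows make up. A row lasts 1/10 s, in which the tool goes at most 50 mm and 8.59 degrees, less where a joint would pass 70% of its speed; a pose out of reach is approached as far as the arm can. A call with a gripper value outside its range is refused whole. The fingers move at their own pace and stop on an object; the grip force is fixed at half the most. Time passes only in rows, so rows that repeat a pose let the fingers close. It gives the time, the measured TCP pose, the force and the opening at its end, in the units of the state.
- arm.sense(): the state, without advancing time (a new reading comes with each control period).
- arm.capture(name): name is "side" or "top"; returns a dict with "image" (400x640x3 uint8, red, green, blue), "fx", "fy", "cx", "cy" (pixels), "R" (3x3) and "t" (3): a world point X has camera coordinates R X + t. Camera axes: x right, y down, z forward; pixel columns grow to the right and rows downward; lengths in m; the calibration is good to about 2 mm. A picture is of the moment at which its call begins. There is no depth.
- arm.hand_in(): hands the job in, once; it reports no verdict.
The state is a dict: "time": time; "joints": joint angles; "joint_velocities": joint speeds; "joint_efforts": joint torques, N m; "eef_pos": TCP position; "ee_rot": TCP orientation; "wrist_force": force on the tool from outside, world axes, zero at the start; "ft_torque": the same for the moment, N m; "width": opening from 0.0 (shut) to 1.0 (fully open).
Only numpy, scipy, OpenCV 4.12 (cv2) and the standard library are available. Lean on these libraries where they do the work, as an engineer would, in place of code of your own. Each camera call takes 0.05 s, during which the arm holds its last target.

TASK

The herb garden's tray has been left sticking out and its clamp screw is loose. Push the tray fully home first, then tighten the wing screw on the deck by stroking its wings round clockwise (seen from above) with a fingertip, again and again, until it comes up against its stop. Push gently, do not pinch or grip the screw, and leave the pot, cup, coaster and trowel where they are.

Things in the scene. Friction and masses are not known exactly. Their poses are not given: they have to be found in the camera images.
- garden: White plastic herb garden, fixed, turned up to 0.3 rad. Origin: centre of its underside; x from its front (facing the robot) to its back, y left, z up. 200 mm deep, 300 wide. Front half a flat deck, top z = 70 mm; from x = 2 mm back a raised planter, top z = 100 mm, with seen-only soft herbs to z = 160 mm near its ends (|y| over 80 mm).
- tray (a joint): How far the tray (grey closed top, white front) sticks out of the garden's front, towards the garden's -x, in m: 0 = fully home against a rigid stop, front panel flush with the housing; starts 0.035 to 0.07. Slides with about 2 N of friction and stays where it is left.
- tray_lip (a point): Middle of the outer face of the tray's front lip, where to push (to the garden's +x). The lip is a block 120 mm wide (y) that juts 21 mm from the front panel, z = 32 to 62 mm above the counter; the point is at z = 47 mm, and at garden x = -121 mm when the tray is home.
- thumbscrew (a joint): Angle of the steel wing screw upright on the deck, rad: 0 = tight at its stop (which yields about 1 rad per 2 N m), negative = still to turn; grows clockwise seen from above. Starts -5.6 to -3.4. Friction of 0.03 N m (1 to 2 N at a wing) holds it where left; it does not sink. When tight, its wings lie along the garden's y, parallel to the front edge.
- screw_top (a point): Centre of the top of the screw's hub, on its upright axis: garden x = -45, y = 0, z = 94 mm. Hub radius 9 mm. Two opposite wings, each 8 mm thick, z = 76 to 96 mm (outer part to 97.5), 6 mm clear of the deck. The planter wall is 47 mm behind the axis, too near for a finger to pass behind a wing tip: stroke across the front side, towards the garden's +y.
- wing_tip (a point): Outer end of one of the two wings (either serves), 38 mm from the axis, 86 mm above the counter; with the screw tight it points to the garden's +y.
- pot: Bystander: empty terracotta pot, 90 mm across the rim, 85 mm high, origin at the centre of its underside; stands beside the garden, on either side, its middle 210 to 260 mm from the garden's.
- coaster: Round white ceramic coaster, 96 mm across, 8 mm thick, origin at the centre of its underside; a bystander, on the other side of the garden from the pot.
- cup: Clear acrylic cup, 72 mm across, 95 mm high, standing on the coaster, origin at the centre of its underside; a bystander.
- trowel: Small steel trowel with a wooden handle, 235 mm long, up to 25 mm high, lying on the counter to the front left of the garden; origin on the counter below the blade end of the handle, x towards the blade; a bystander.

How it is judged:
By the outcome, as a careful person would: the job done as asked, in the order asked, and still so for the second after the job is handed in, with the robot touching nothing.
It also fails if it takes over 58 s, if anything falls off the work surface, if the arm or the gripper's body presses on something with over 40 N, if the wrist force passes 120 N, or if a joint passes its speed limit or range.

## Working session

There is one attempt and no reset: what is moved stays moved. The work goes in short steps, Python scripts to look and compute and a shell command to move; the robot and the scene stay as the last step left them, time stands still between calls to the robot, and variables do not carry over. Pictures are saved under pics/ and viewed, and the job is handed in when it is done.

```bash
mkdir -p pics
python3 - <<'E'
from bench import arm
import cv2, numpy as np
for n in("side","top"):
    c=arm.capture(n); cv2.imwrite(f"pics/{n}0.png",c["image"][:,:,::-1])
    print(n,c["fx"],c["cx"],c["cy"],np.round(c["R"],3).tolist(),np.round(c["t"],3), np.round(-np.array(c["R"]).T@c["t"],3))
s=arm.sense();print(s["time"],s["eef_pos"],np.round(s["ee_rot"],3).tolist(),s["width"],s["wrist_force"])
E
```

```text
side 398.4857246765867 315.4214699688103 203.08370201193517 [[-0.99, -0.144, -0.004], [-0.07, 0.505, -0.861], [0.125, -0.851, -0.509]] [0.579 0.095 1.02 ] [0.452 0.904 0.604]
top 496.20023074927 316.87508234323286 196.99893852383073 [[-0.027, -1.0, 0.002], [-0.988, 0.026, -0.155], [0.155, -0.006, -0.988]] [0.046 0.57  1.254] [0.37  0.039 1.328]
0.1 [0.17009553 0.6530501  0.23065764] [[-0.968, 0.252, -0.0], [0.252, 0.968, -0.001], [0.0, -0.001, -1.0]] 0.9963352795723348 [-0.40449416 -0.62572055 -0.28390611]
```

View pics/side0.png

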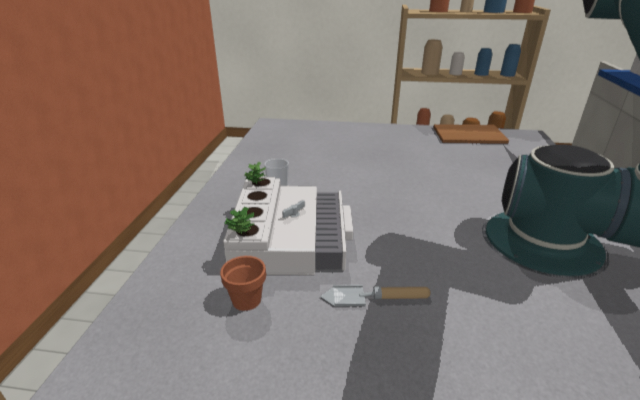

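View pics/top0.png

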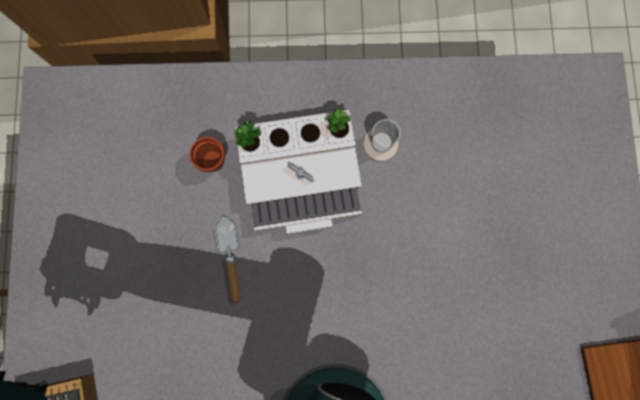

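The top view shows the garden at columns 238-362, rows 110-230, and the screw at about (300,172). The tray sticks out with its lip at about (309,226). The pot is at (208,155), the cup at (382,138) and the trowel at (230,260). I'll zoom in next.

Run:
```python
import cv2
t=cv2.imread("pics/top0.png");cv2.imwrite("pics/top0z.png",cv2.resize(t[100:240,225:375],None,fx=5,fy=4.0*1.25/1.25*1,interpolation=cv2.INTER_CUBIC)[:, :])
s=cv2.imread("pics/side0.png");cv2.imwrite("pics/side0z.png",cv2.resize(s[170:280,220:370],None,fx=5,fy=5,interpolation=cv2.INTER_CUBIC))
```

```text
(no output)
```

View pics/top0z.png

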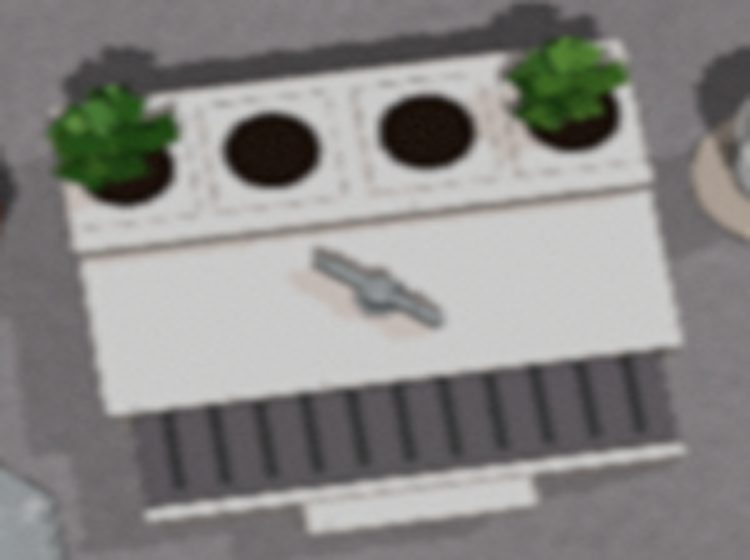

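View pics/side0z.png

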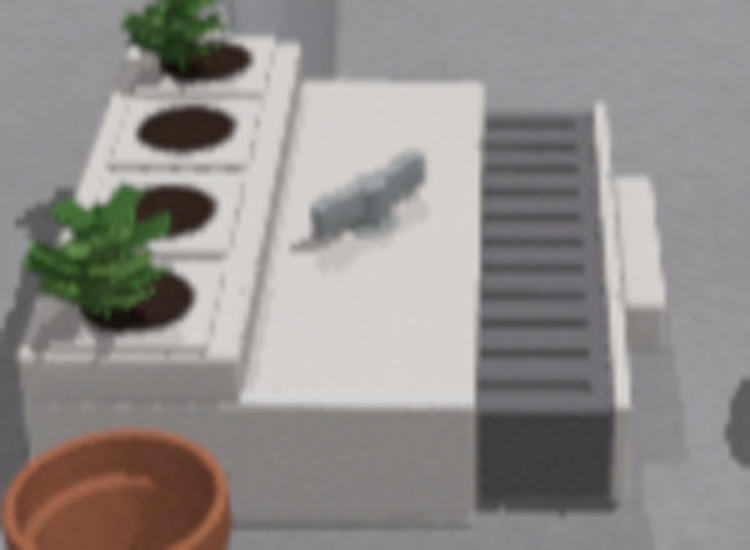

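```bash
cat > h.py <<'E'
from bench import arm
import numpy as np, cv2
def cast(c,u,v,z):
    R=np.array(c["R"]);t=np.array(c["t"]);o=-R.T@t
    d=R.T@np.array([(u-c["cx"])/c["fx"],(v-c["cy"])/c["fy"],1]);return o+d*(z-o[2])/d[2]
def proj(c,X):
    p=np.array(c["R"])@np.array(X)+np.array(c["t"]);return np.array([c["cx"]+c["fx"]*p[0]/p[2],c["cy"]+c["fy"]*p[1]/p[2]])
E
python3 - <<'E'
from h import *
np.set_printoptions(precision=4,suppress=True)
c=arm.capture("top");s=arm.capture("side")
P=lambda u,v,z:cast(c,225+u/5,100+v/4,z)
a,b=P(106,415,.07),P(682,347,.07)
print("front",a,b,np.linalg.norm(a-b)); y=(a-b)/np.linalg.norm(a-b); yaw=np.arctan2(-y[0],y[1]);x=np.array([np.cos(yaw),np.sin(yaw),0]);print("yaw",yaw)
w1,w2=P(78,252,.1),P(650,185,.1);print("plant",w1,w2,np.linalg.norm(w1-w2),np.arctan2(-(w1-w2)[0],(w1-w2)[1]))
h=P(375,291,.094);print("hub",h, "from side",cast(s,220+375/5,170+190/5,.094))
m=(a+b)/2; org=m+.1*x;print("org",org, "hub in g",(h-org)@x,(h-org)@y)
for q in[(317,256),(440,320)]:
    p=P(*q,.095)-h; print("tip",np.linalg.norm(p[:2]), "ang from +y cw",np.arctan2(p@x,p@y))
l1,l2=P(312,533,.062),P(537,500,.062);print("lip",l1,l2,np.linalg.norm(l1-l2),[(l-org)@x for l in(l1,l2)],[(l-org)@y for l in(l1,l2)])
# side: lip top outer edge, deck front corners
S=lambda u,v,z:cast(s,220+u/5,170+v/5,z)
for n,q in dict(nearfront=(475,408,.07),farfront=(485,83,.07),lipnear=(663,305,.062),lipfar=(652,180,.062),hubtop=(375,180,.094)).items():
    p=S(*q);print(n,p,(p-org)@x,(p-org)@y)
E
```

```text
front [0.5543 0.2127 0.07  ] [ 0.5907 -0.0839  0.07  ] 0.2988147108690264
yaw 0.12209523060865819
plant [0.6544 0.2222 0.1   ] [ 0.6904 -0.0689  0.1   ] 0.29338172041761856 0.12306026365396361
hub [0.6266 0.0727 0.094 ] from side [0.6237 0.0818 0.094 ]
org [0.6717 0.0766 0.07  ] hub in g -0.04528987277648717 0.0016224837714547517
tip 0.03712368488851398 ang from +y cw 0.7985351948464997
tip 0.03802093903585023 ang from +y cw -2.4728218850263586
lip [0.4766 0.1091 0.062 ] [ 0.4947 -0.0064  0.062 ] 0.11689448425101932 [np.float64(-0.18971525333239375), np.float64(-0.1858395571676314)] [np.float64(0.05600240631155075), np.float64(-0.0608278099321516)]
nearfront [0.5543 0.217  0.07  ] -0.09946972282361359 0.15368091195848627
farfront [ 0.5919 -0.0799  0.07  ] -0.09829585486738625 -0.14561637823540968
lipnear [0.4785 0.1151 0.062 ] -0.1870599824940399 0.061734585193207715
lipfar [0.4917 0.0001 0.062 ] -0.18801219522036436 -0.05395078523942433
hubtop [0.6254 0.0724 0.094 ] -0.04644110333499571 0.0014870035671937874
```

```bash
cat >> h.py <<'E'
ORG=np.array([.671,.078,0]);YAW=.122
X=np.array([np.cos(YAW),np.sin(YAW),0]);Y=np.array([-np.sin(YAW),np.cos(YAW),0])
def g2w(x,y,z): return ORG+X*x+Y*y+np.array([0,0,z])
def w2g(p): d=np.array(p)-ORG; return np.array([d@X,d@Y,d[2]])
def go(g,yaw_y_rel):
    """tool shift mm + turn to garden point g with tool y at angle yaw_y_rel (ccw) from garden y"""
    from scipy.spatial.transform import Rotation as Ro
    s=arm.sense();R=np.array(s["ee_rot"]);a=YAW+yaw_y_rel
    y=np.array([-np.sin(a),np.cos(a),0]);z=np.array([0,0,-1.]);T=np.column_stack([np.cross(y,z),y,z])
    print("shift",np.round(1000*R.T@(g2w(*g)-s["eef_pos"]),1),"turn",np.round(Ro.from_matrix(R.T@T).as_rotvec(),3))
def st():
    s=arm.sense();R=np.array(s["ee_rot"]);print("t",round(s["time"],2),"g",np.round(1000*w2g(s["eef_pos"]),1),"F garden",np.round([s["wrist_force"]@X,s["wrist_force"]@Y,s["wrist_force"][2]],1),"yrel",round(np.arctan2(-R[0,1],R[1,1])-YAW,3),"q1,q6",np.round(s["joints"][[0,5]],2),"w",round(s["width"],3))
E
python3 -c "
from h import *
st();go((-.229,0,.2),0);go((-.229,0,.04),0)"
```

```text
t 0.2 g [-427.2  631.8  230.8] F garden [-0.4  0.2 -0.9] yrel -0.377 q1,q6 [ 1.28 -0.04] w 1.001
shift [-416.7 -514.5   31.2] turn [-0.001 -0.    -0.377]
shift [-416.7 -514.4  191.2] turn [-0.001 -0.    -0.377]
```

```bash
python3 -m jog '[[-417,-514,20,0,0,-0.377,0],[-417,-514,20,0,0,-0.377,0],[-417,-514,20,0,0,-0.377,0],[-417,-514,20,0,0,-0.377,0],[-417,-514,20,0,0,-0.377,0],[-417,-514,20,0,0,-0.377,0],[-417,-514,20,0,0,-0.377,0],[-417,-514,20,0,0,-0.377,0],[-417,-514,20,0,0,-0.377,0],[-417,-514,20,0,0,-0.377,0]]'
python3 -m jog '[[0,0,0,0,0,0,0]]'
python3 -c "
from h import *
st();go((-.229,0,.04),0)"
```

```text
time: 1.2
eef_pos: [0.3772, 0.1964, 0.2163]
ee_rot: [[-0.992, -0.122, 0.001], [-0.122, 0.992, 0.0], [-0.001, 0.0, -1.0]]
wrist_force: [0.6, 0.9, 0.3]
width: -0.001
time: 1.3
eef_pos: [0.3788, 0.1937, 0.2162]
ee_rot: [[-0.993, -0.115, 0.001], [-0.115, 0.993, -0.001], [-0.001, -0.001, -1.0]]
wrist_force: [-0.7, -0.2, 0.3]
width: 0.002
t 1.3 g [-276.   150.4  216.2] F garden [-0.7 -0.1  0.3] yrel -0.006 q1,q6 [ 0.41 -1.27] w 0.002
shift [ -47.8 -149.9  176.3] turn [-0.001  0.001 -0.006]
```

```bash
python3 -m jog '[[-48,-150,0,0,0,-0.006,0],[-48,-150,0,0,0,-0.006,0],[-48,-150,0,0,0,-0.006,0],[-48,-150,40,0,0,-0.006,0],[-48,-150,80,0,0,-0.006,0],[-48,-150,120,0,0,-0.006,0],[-48,-150,155,0,0,-0.006,0],[-48,-150,176,0,0,-0.006,0],[-48,-150,176,0,0,-0.006,0],[-48,-150,176,0,0,-0.006,0]]'
python3 -c "
from h import *
st();go((-.229,0,.04),0)
c=arm.capture('side');cv2.imwrite('pics/s1.png',cv2.resize(c['image'][150:290,220:420,::-1],None,fx=4,fy=4))"
```

```text
time: 2.3
eef_pos: [0.4431, 0.0555, 0.0409]
ee_rot: [[-0.992, -0.128, 0.0], [-0.128, 0.992, 0.0], [-0.0, 0.0, -1.0]]
wrist_force: [0.1, 0.1, 0.3]
width: 0.002
t 2.3 g [-228.9    5.4   40.9] F garden [0.1 0.1 0.3] yrel 0.007 q1,q6 [ 0.07 -1.63] w 0.002
shift [ 0.1 -5.4  0.9] turn [0.    0.    0.007]
```

View pics/s1.png

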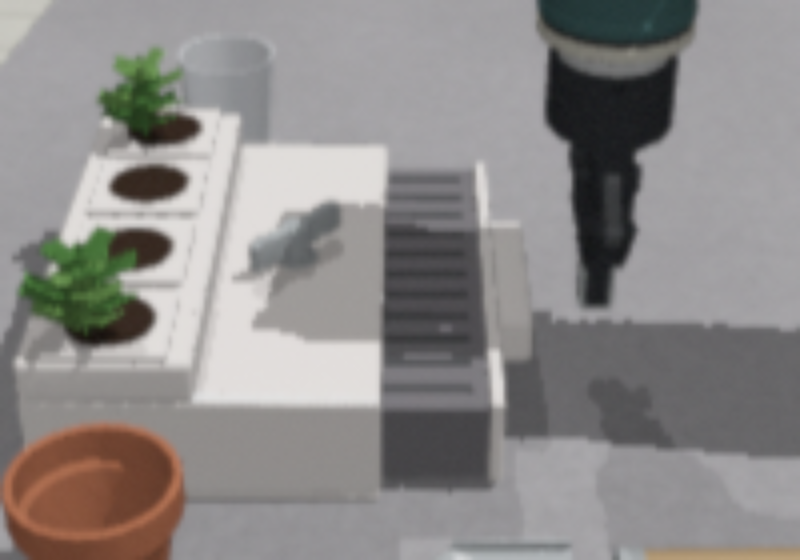

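The finger is down in front of the lip with a clear gap. Now I'll push gently.

```bash
python3 -m jog '[[-10,-3,0,0,0,0,0],[-20,-5,0,0,0,0,0],[-24,-5,0,0,0,0,0],[-28,-5,0,0,0,0,0],[-32,-5,0,0,0,0,0],[-36,-5,0,0,0,0,0],[-40,-5,0,0,0,0,0],[-45,-5,0,0,0,0,0],[-50,-5,0,0,0,0,0]]'
python3 -c "
from h import *
st()"
python3 -m jog '[[-6,0,0,0,0,0,0],[-12,0,0,0,0,0,0],[-18,0,0,0,0,0,0],[-24,0,0,0,0,0,0],[-30,0,0,0,0,0,0],[-35,0,0,0,0,0,0]]'
python3 -c "
from h import *
st()"
```

```text
time: 3.25
eef_pos: [0.4935, 0.0567, 0.0402]
ee_rot: [[-0.992, -0.128, -0.0], [-0.128, 0.992, -0.0], [0.0, -0.0, -1.0]]
wrist_force: [-2.8, -0.4, 0.5]
width: 0.005
t 3.25 g [-178.8    0.5   40.2] F garden [-2.9 -0.1  0.5] yrel 0.006 q1,q6 [ 0.06 -1.64] w 0.005
time: 3.85
eef_pos: [0.5284, 0.0612, 0.0402]
ee_rot: [[-0.992, -0.128, -0.0], [-0.128, 0.992, 0.0], [0.0, 0.0, -1.0]]
wrist_force: [-1.1, 0.2, 0.4]
width: 0.002
t 3.85 g [-143.6    0.7   40.2] F garden [-1.1  0.3  0.4] yrel 0.006 q1,q6 [ 0.07 -1.63] w 0.002
```

```bash
python3 -m jog '[[-2,0,0,0,0,0,0],[-4,0,0,0,0,0,0],[-6,0,0,0,0,0,0],[-8,0,0,0,0,0,0]]' | grep force
python3 -m jog '[[-1,0,0,0,0,0,0],[-2,0,0,0,0,0,0]]' | grep force
python3 -m jog '[[-1,0,0,0,0,0,0],[-1,0,0,0,0,0,0]]' | grep force
python3 -c "
from h import *
st()"
```

```text
wrist_force: [-1.7, -0.2, -0.2]
wrist_force: [-1.7, 1.6, -1.1]
wrist_force: [-0.8, 0.3, 0.3]
t 4.65 g [-132.9    0.7   40.2] F garden [-0.7  0.4  0.3] yrel 0.006 q1,q6 [ 0.07 -1.63] w 0.003
```

```bash
for i in 1; do python3 -m jog '[[-1,0,0,0,0,0,0],[-1,0,0,0,0,0,0]]' | grep force
python3 -m jog '[[-1,0,0,0,0,0,0],[-1,0,0,0,0,0,0]]' | grep force; python3 -m jog '[[-1,0,0,0,0,0,0],[-1,0,0,0,0,0,0]]' | grep force; done
python3 -c "
from h import *
st()"
```

```text
wrist_force: [-1.6, 0.1, -1.0]
wrist_force: [-0.5, 0.1, 0.0]
wrist_force: [-0.2, -0.2, -1.1]
t 5.25 g [-130.     0.8   40.2] F garden [-0.2 -0.1 -1.1] yrel 0.006 q1,q6 [ 0.07 -1.63] w -0.003
```

```bash
for i in 1; do python3 -m jog '[[-1,0,0,0,0,0,0],[-2,0,0,0,0,0,0]]' | grep force
python3 -m jog '[[-1,0,0,0,0,0,0],[-2,0,0,0,0,0,0]]' | grep force;  done
python3 -c "
from h import *
st()
c=arm.capture('side');cv2.imwrite('pics/s2.png',cv2.resize(c['image'][170:290,220:370,::-1],None,fx=5,fy=5))"
```

```text
wrist_force: [-13.9, -2.5, 6.2]
wrist_force: [-34.4, -4.2, 21.1]
t 5.65 g [-128.2    0.8   40.1] F garden [-34.6   0.   21.1] yrel 0.006 q1,q6 [ 0.07 -1.63] w 0.0
```

View pics/s2.png

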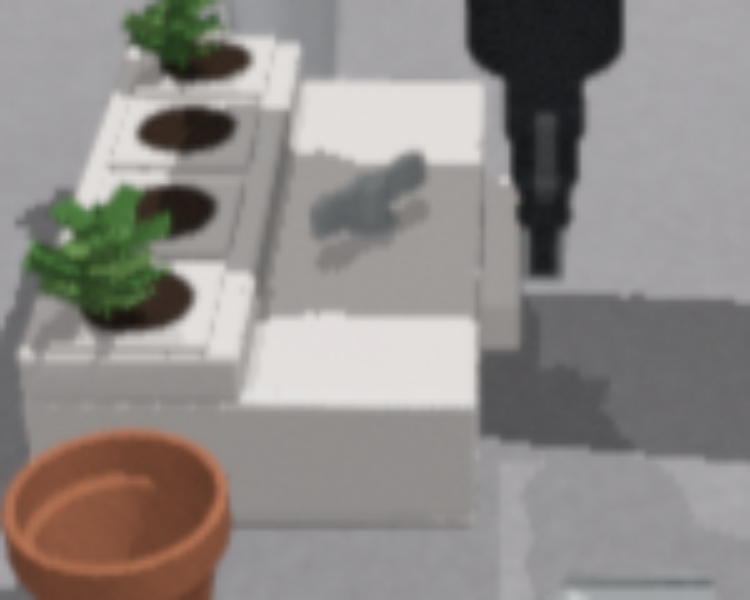

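The tray is home: its front panel is flush, and the force rose sharply at the stop (lip edge about column 520 in the zoom). I'll back off and go to the screw.

```bash
cat >> h.py <<'E'
def at(a,cx=22,r=28,z=.08):
    w=np.array([np.sin(a),np.cos(a)]);t=np.array([np.cos(a),-np.sin(a)])
    p=np.array([-45,0])+r*w-cx*t; rel=-(a+np.pi); return (p[0]/1000,p[1]/1000,z),rel
def rel():
    s=arm.sense();R=np.array(s["ee_rot"]);print("hub in tool",np.round(1000*R.T@(g2w(-.045,0,.08)-s["eef_pos"]),1))
E
python3 -m jog '[[10,0,0,0,0,0,0],[30,0,0,0,0,0,0],[30,0,-40,0,0,0,0],[30,0,-80,0,0,0,0],[30,0,-105,0,0,0,0],[30,0,-105,0,0,0,0]]'
python3 -c "
from h import *
st(); go(*at(-2.41,z=.14)); go(*at(-2.41,z=.08))"
```

```text
time: 6.3
eef_pos: [0.5176, 0.0597, 0.1495]
ee_rot: [[-0.992, -0.128, 0.007], [-0.128, 0.992, 0.0], [-0.007, -0.0, -1.0]]
wrist_force: [-0.2, 0.7, -0.0]
width: 0.002
t 6.3 g [-154.5    0.5  149.5] F garden [-0.1  0.7 -0. ] yrel 0.006 q1,q6 [ 0.07 -1.63] w 0.002
shift [-106.9  -36.7   10.2] turn [0.002 0.006 0.738]
shift [-106.5  -36.7   70.2] turn [0.002 0.006 0.738]
```

```bash
python3 -m jog '[[-40,-37,0,0,0,0.15,0],[-80,-37,0,0,0,0.3,0],[-107,-37,0,0,0.006,0.45,0],[-107,-37,0,0,0.006,0.6,0],[-107,-37,0,0,0.006,0.738,0],[-107,-37,5,0,0.006,0.738,0],[-107,-37,5,0,0.006,0.738,0]]' >/dev/null
python3 -c "
from h import *
st(); go(*at(-2.41,z=.08));rel()
c=arm.capture('top');cv2.imwrite('pics/t3.png',cv2.resize(c['image'][100:240,225:375,::-1],None,fx=5,fy=4))
c=arm.capture('side');cv2.imwrite('pics/s3.png',cv2.resize(c['image'][170:290,220:370,::-1],None,fx=5,fy=5))"
```

```text
t 7.0 g [-49.3 -35.7 138.8] F garden [0.7 0.1 0.3] yrel -0.728 q1,q6 [ 0.02 -0.95] w 0.005
shift [-1.8  1.6 58.7] turn [-0.003 -0.007  0.004]
hub in tool [20.1 29.7 58.8]
```

View pics/s3.png

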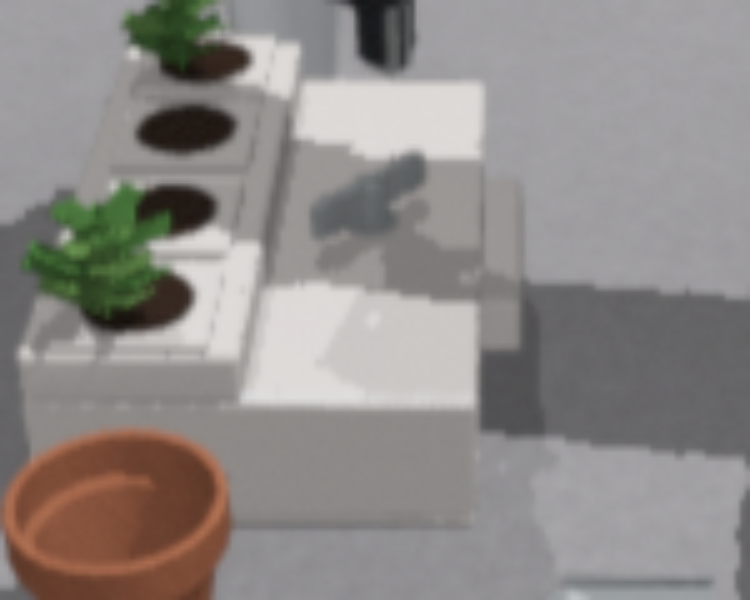

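View pics/t3.png

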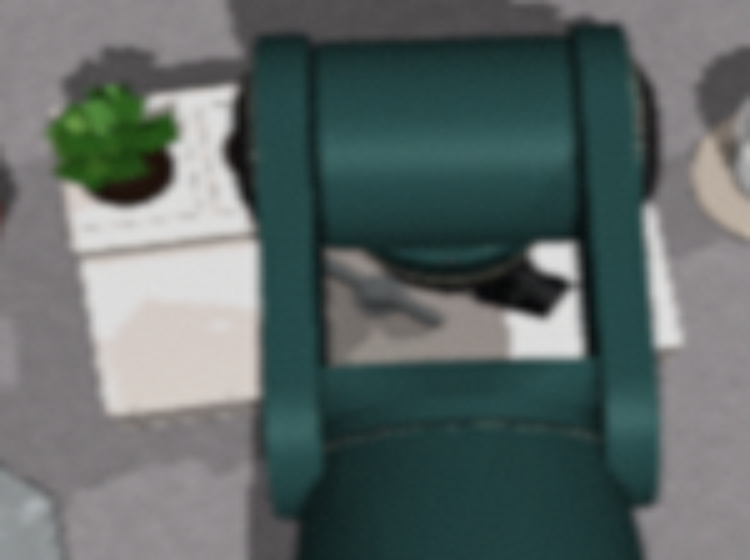

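The tray front is flush in both views. The finger is above and behind the right-front wing. Now I'll descend.

```bash
python3 -m jog '[[-2,2,10,0,-0.007,0.004,0],[-2,2,25,0,-0.007,0.004,0],[-2,2,40,0,-0.007,0.004,0],[-2,2,52,0,-0.007,0.004,0],[-2,2,59,0,-0.007,0.004,0],[-2,2,59,0,-0.007,0.004,0]]' >/dev/null
python3 -c "
from h import *
st(); rel()
c=arm.capture('top');cv2.imwrite('pics/t4.png',cv2.resize(c['image'][140:200,280:355,::-1],None,fx=8,fy=8))
c=arm.capture('side');cv2.imwrite('pics/s4.png',cv2.resize(c['image'][170:260,250:350,::-1],None,fx=6,fy=6))"
```

```text
t 7.7 g [-46.9 -35.4  79.7] F garden [-0.5  0.2 -0.1] yrel -0.736 q1,q6 [ 0.02 -0.94] w -0.001
hub in tool [22.4 27.5 -0.4]
```

View pics/s4.png

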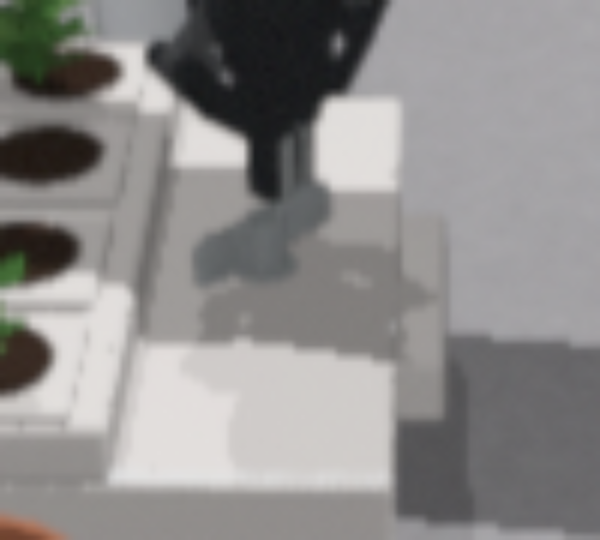

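View pics/t4.png

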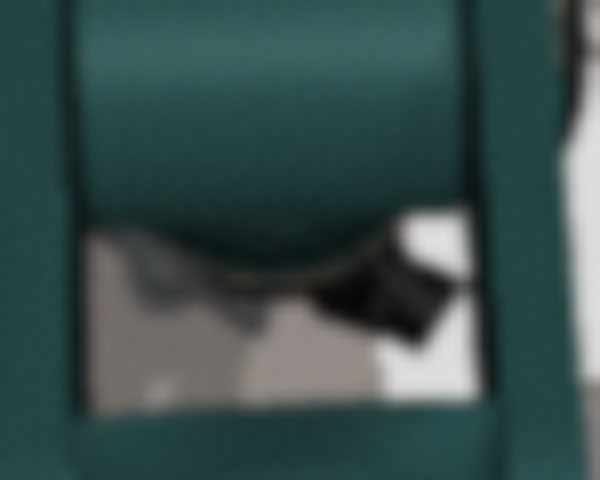

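The finger stands behind the wing without touching it. Next I'll work out the arc rows about the hub.

```bash
python3 -c "
from h import *
for c in [(15,28)]:
  for i in range(1,11):
    p=.12*i;s,k=np.sin(p),np.cos(p);print(np.round([c[0]-(k*c[0]-s*c[1]),c[1]-(s*c[0]+k*c[1])],1),round(p,2))
"
python3 -m jog '[[2,0,0,0,0,0,0],[4,0,0,0,0,0,0],[6,0,0,0,0,0,0],[7,0,0,0,0,0,0]]' | grep force
python3 -c "
from h import *
st(); rel()"
```

```text
[ 3.5 -1.6] 0.12
[ 7.1 -2.8] 0.24
[10.8 -3.5] 0.36
[14.6 -3.8] 0.48
[18.4 -3.6] 0.6
[22.2 -2.9] 0.72
[25.8 -1.9] 0.84
[29.3 -0.3] 0.96
[32.6  1.6] 1.08
[35.7  3.9] 1.2
wrist_force: [-0.1, -1.2, 1.2]
t 8.2 g [-51.5 -30.8  81.6] F garden [-0.2 -1.2  1.2] yrel -0.736 q1,q6 [ 0.03 -0.93] w -0.004
hub in tool [15.8 27.2  1.5]
```

```bash
python3 -m jog '[[3.5,-1.6,0,0,0,0.12,0],[7.1,-2.8,0,0,0,0.24,0],[10.8,-3.5,0,0,0,0.36,0],[14.6,-3.8,0,0,0,0.48,0],[18.4,-3.6,0,0,0,0.6,0],[22.2,-2.9,0,0,0,0.72,0],[25.8,-1.9,0,0,0,0.84,0],[29.3,-0.3,0,0,0,0.96,0],[32.6,1.6,0,0,0,1.08,0],[35.7,3.9,0,0,0,1.2,0]]' | grep force
python3 -c "
from h import *
st(); rel()
c=arm.capture('top');cv2.imwrite('pics/t5.png',cv2.resize(c['image'][140:200,270:345,::-1],None,fx=8,fy=8))
c=arm.capture('side');cv2.imwrite('pics/s5.png',cv2.resize(c['image'][170:260,250:350,::-1],None,fx=6,fy=6))"
```

```text
wrist_force: [1.1, -1.3, 0.2]
t 9.2 g [-75.4  -3.8  81.3] F garden [ 0.9 -1.4  0.2] yrel -1.941 q1,q6 [0.07 0.32] w -0.001
hub in tool [14.6 27.   1.3]
```

View pics/s5.png

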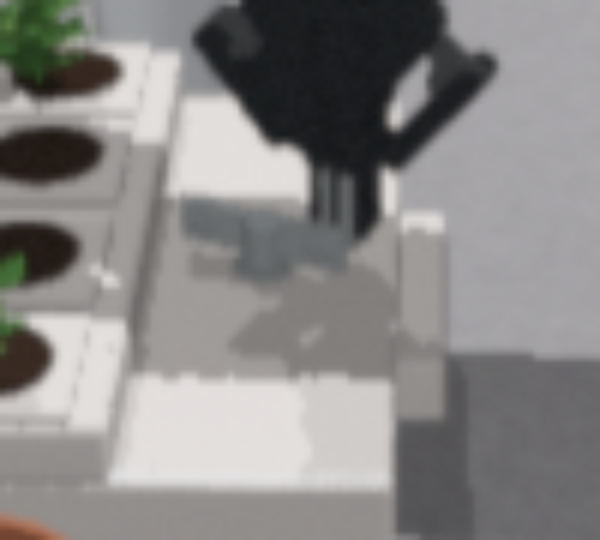

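View pics/t5.png

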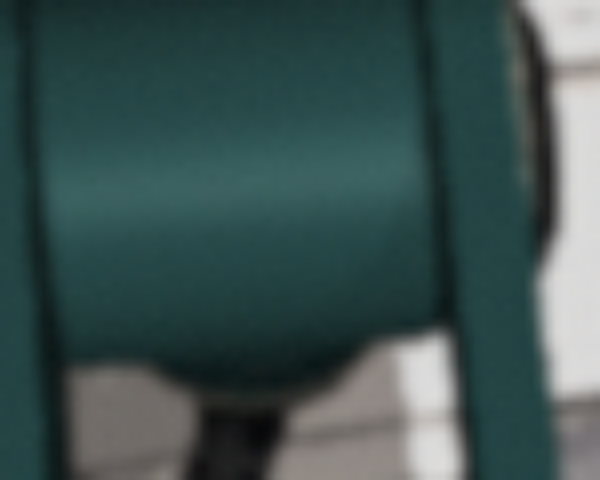

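The wing is being carried round; in the side view it now points at the front. I'll repeat the same arc.

```bash
python3 -m jog '[[3.5,-1.6,0,0,0,0.12,0],[7.1,-2.8,0,0,0,0.24,0],[10.8,-3.5,0,0,0,0.36,0],[14.6,-3.8,0,0,0,0.48,0],[18.4,-3.6,0,0,0,0.6,0],[22.2,-2.9,0,0,0,0.72,0],[25.8,-1.9,0,0,0,0.84,0],[29.3,-0.3,0,0,0,0.96,0],[32.6,1.6,0,0,0,1.08,0],[35.7,3.9,0,0,0,1.2,0]]' | grep force
python3 -c "
from h import *
st(); rel()
c=arm.capture('side');cv2.imwrite('pics/s6.png',cv2.resize(c['image'][170:260,250:350,::-1],None,fx=6,fy=6))"
```

```text
wrist_force: [-1.7, 0.3, 1.0]
t 10.3 g [-59.1  28.3  81. ] F garden [-1.6  0.5  1. ] yrel -3.136 q1,q6 [0.12 1.56] w -0.003
hub in tool [14.  28.3  1. ]
```

View pics/s6.png

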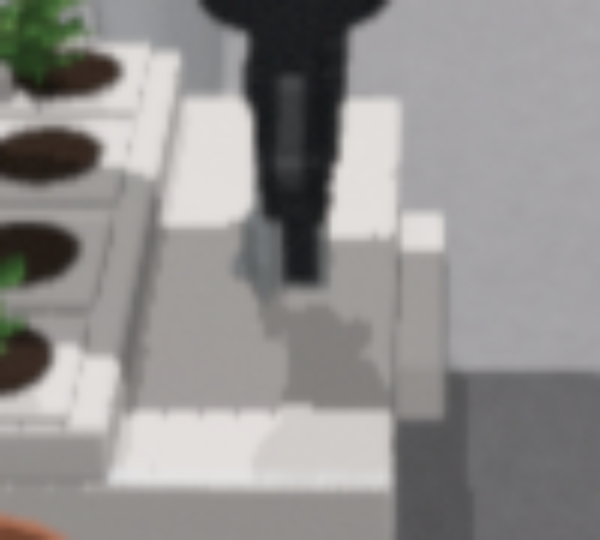

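```bash
python3 -m jog '[[-6,0,0,0,0,0,0],[-14,0,0,0,0,0,0],[-14,0,-30,0,0,0,0],[-14,0,-60,0,0,-0.1,0],[-14,0,-60,0,0,-0.25,0],[-14,0,-60,0,0,-0.4,0],[-14,0,-60,0,0,-0.55,0],[-14,0,-60,0,0,-0.7,0],[-14,0,-60,0,0,-0.85,0],[-14,0,-60,0,0,-1.0,0]]' | grep force
python3 -c "
from h import *
st(); go(*at(-np.pi,cx=25,z=.14))
for n in('top','side'):
  c=arm.capture(n);cv2.imwrite('pics/%s7.png'%n,cv2.resize(c['image'][130:240,225:375,::-1],None,fx=5,fy=5))"
```

```text
wrist_force: [-1.0, 0.3, 0.8]
t 11.35 g [-73.8  28.  141.1] F garden [-0.9  0.4  0.8] yrel -2.126 q1,q6 [0.12 0.55] w -0.001
shift [-19.2  75.2   1.2] turn [-2.000e-03  3.000e-03 -2.126e+00]
```

View pics/top7.png

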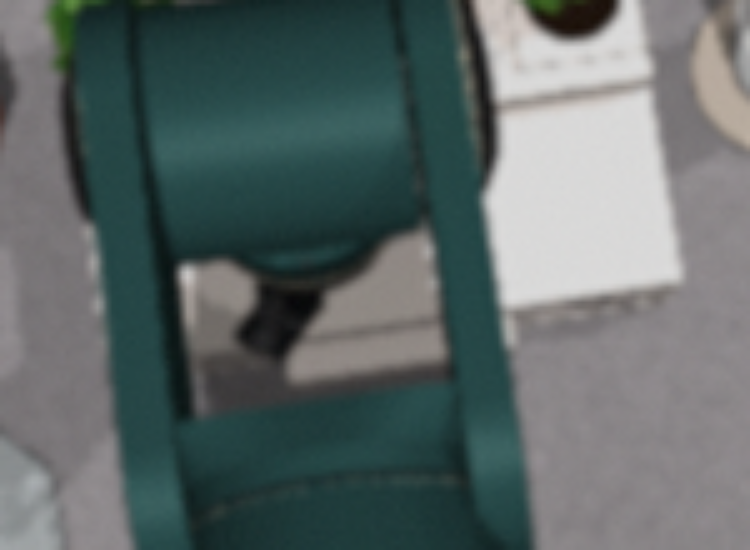

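View pics/side7.png

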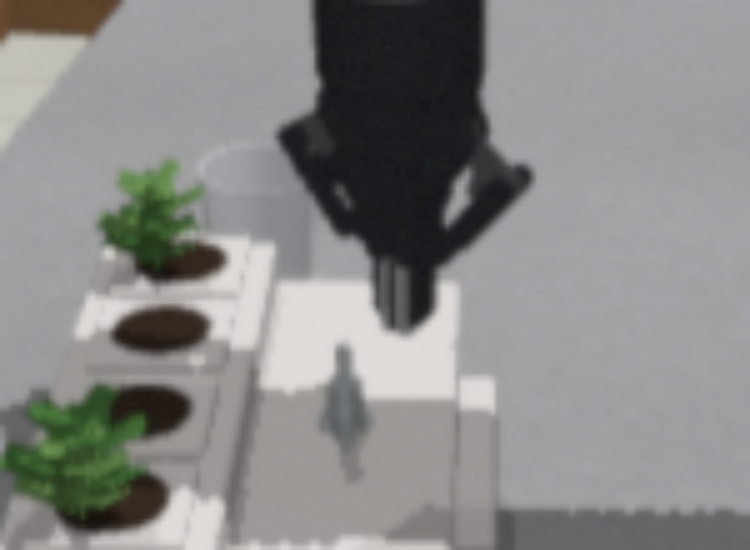

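The wings now lie nearly along the garden's y: in the side zoom the tips are at about (343,350) and (352,475). I'll check the angle, then move behind the other wing.

```bash
python3 -m jog '[[-19,75,0,0,0,-0.15,0],[-19,75,0,0,0,-0.3,0],[-19,75,0,0,0,-0.45,0],[-19,75,0,0,0,-0.6,0],[-19,75,0,0,0,-0.75,0],[-19,75,0,0,0,-0.9,0],[-19,75,0,0,0,-1.05,0],[-19,75,0,0,0,-1.2,0],[-19,75,0,0,0,-1.35,0],[-19,75,0,0,0,-1.5,0]]' | grep force
python3 -c "
from h import *
c=arm.capture('side')
p=[w2g(cast(c,225+u/5,130+v/5,.096)) for u,v in((343,348),(350,470))];print(p); d=p[1]-p[0];print(np.arctan2(d[0],d[1]))
st(); go(*at(-np.pi,cx=25,z=.14))"
```

```text
wrist_force: [0.6, -0.8, 0.2]
[array([-0.04053955, -0.02814158,  0.096     ]), array([-0.05148734,  0.08347506,  0.096     ])]
-0.09777107293651272
t 12.5 g [-20.3 -28.1 141.2] F garden [-0.4 -0.2  0. ] yrel -0.622 q1,q6 [ 0.03 -1.04] w 0.005
shift [-0.1  0.3  1.2] turn [-0.003  0.001 -0.622]
```

```bash
python3 -m jog '[[0,0,0,0,0,-0.15,0],[0,0,0,0,0,-0.3,0],[0,0,0,0,0,-0.45,0],[0,0,0,0,0,-0.6,0],[0,0,0,0,0,-0.65,0],[0,0,0,0,0,-0.7,0],[0,0,0,0,0,-0.7,0]]' | grep force
python3 -c "
from h import *
st(); go(*at(-np.pi-.08,cx=24,z=.08))"
```

```text
wrist_force: [-0.5, 0.7, 0.4]
t 13.2 g [-20.2 -28.1 141.2] F garden [-0.4  0.8  0.4] yrel 0.06 q1,q6 [ 0.03 -1.72] w 0.001
shift [-1.5  2.2 61.2] turn [-0.003 -0.001 -0.02 ]
```

```bash
python3 -m jog '[[-1.5,2,10,0,0,-0.02,0],[-1.5,2,25,0,0,-0.02,0],[-1.5,2,40,0,0,-0.02,0],[-1.5,2,50,0,0,-0.02,0],[-1.5,2,58,0,0,-0.02,0],[-1.5,2,61,0,0,-0.02,0]]' | grep force
python3 -c "
from h import *
st();rel()
c=arm.capture('side');cv2.imwrite('pics/s8.png',cv2.resize(c['image'][170:260,250:350,::-1],None,fx=6,fy=6))"
```

```text
wrist_force: [-0.7, 0.1, 0.4]
t 13.8 g [-18.9 -26.2  78.8] F garden [-0.7  0.2  0.4] yrel 0.084 q1,q6 [ 0.04 -1.74] w 0.003
hub in tool [23.9 28.2 -1.2]
```

View pics/s8.png

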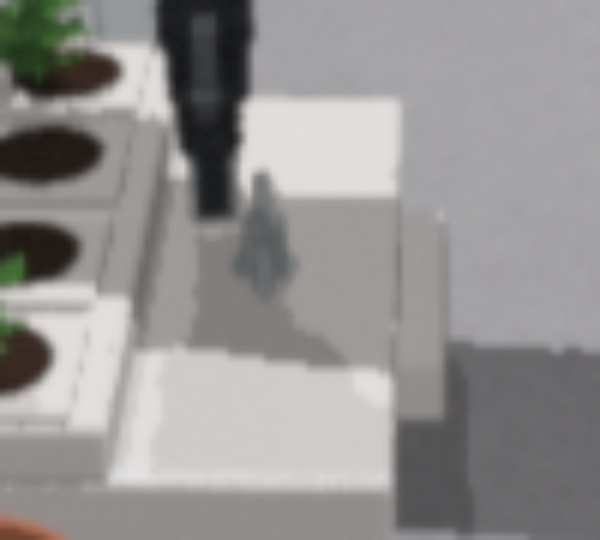

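The finger is between the wing and the wall, clear of both. I'll close in and stroke.

```bash
python3 -m jog '[[3,0,0,0,0,0,0],[6,0,0,0,0,0,0],[8,0,0,0,0,0,0],[9,0,0,0,0,0,0]]' | grep force
python3 -c "
from h import *
st();rel()"
python3 -m jog '[[3.5,-1.6,0,0,0,0.12,0],[7.1,-2.8,0,0,0,0.24,0],[10.8,-3.5,0,0,0,0.36,0],[14.6,-3.8,0,0,0,0.48,0],[18.4,-3.6,0,0,0,0.6,0],[22.2,-2.9,0,0,0,0.72,0],[25.8,-1.9,0,0,0,0.84,0],[29.3,-0.3,0,0,0,0.96,0],[32.6,1.6,0,0,0,1.08,0],[35.7,3.9,0,0,0,1.2,0]]' | grep force
python3 -c "
from h import *
st();rel()"
```

```text
wrist_force: [1.5, -2.8, 0.1]
t 14.25 g [-27.4 -27.1  80.7] F garden [ 1.1 -2.9  0.1] yrel 0.084 q1,q6 [ 0.04 -1.74] w 0.002
hub in tool [15.3 28.5  0.6]
wrist_force: [1.3, -1.2, -0.2]
t 15.25 g [-63.4 -26.   80.5] F garden [ 1.1 -1.4 -0.2] yrel -1.121 q1,q6 [ 0.03 -0.54] w -0.001
hub in tool [15.5 27.8  0.5]
```

```bash
python3 -m jog '[[3.5,-1.6,0,0,0,0.12,0],[7.1,-2.8,0,0,0,0.24,0],[10.8,-3.5,0,0,0,0.36,0],[14.6,-3.8,0,0,0,0.48,0],[18.4,-3.6,0,0,0,0.6,0],[22.2,-2.9,0,0,0,0.72,0],[25.8,-1.9,0,0,0,0.84,0],[29.3,-0.3,0,0,0,0.96,0],[32.6,1.6,0,0,0,1.08,0],[35.7,3.9,0,0,0,1.2,0]]' | grep force
python3 -c "
from h import *
st();rel()
c=arm.capture('side');cv2.imwrite('pics/s9.png',cv2.resize(c['image'][170:260,250:350,::-1],None,fx=6,fy=6))"
```

```text
wrist_force: [-1.4, -0.7, 1.2]
t 16.25 g [-75.7   7.9  80.4] F garden [-1.5 -0.5  1.2] yrel -2.321 q1,q6 [0.09 0.72] w -0.001
hub in tool [15.1 27.9  0.4]
```

View pics/s9.png

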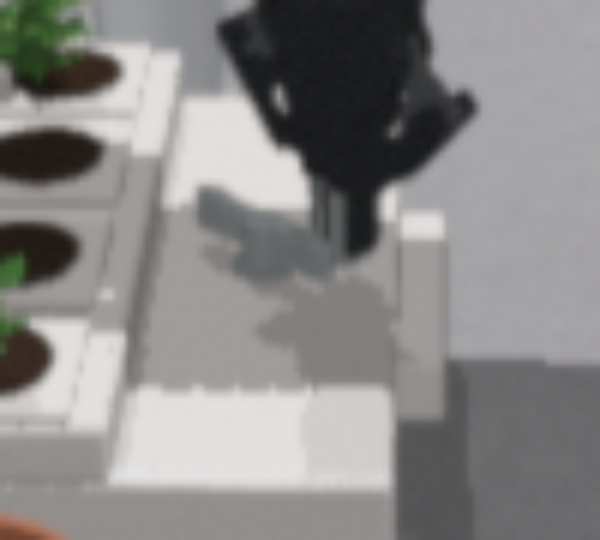

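```bash
python3 -m jog '[[3.5,-1.6,0,0,0,0.12,0],[7.1,-2.8,0,0,0,0.24,0],[10.8,-3.5,0,0,0,0.36,0],[14.6,-3.8,0,0,0,0.48,0],[18.4,-3.6,0,0,0,0.6,0],[22.2,-2.9,0,0,0,0.72,0]]' | grep force
python3 -c "
from h import *
st();rel()"
python3 -m jog '[[1.4,-0.7,0,0,0,0.05,0],[2.9,-1.3,0,0,0,0.1,0]]' | grep force
python3 -c "
from h import *
st();rel()"
```

```text
wrist_force: [-1.4, -0.1, 1.0]
t 16.9 g [-62.8  26.2  80.1] F garden [-1.4  0.   1. ] yrel -3.038 q1,q6 [0.12 1.46] w 0.001
hub in tool [15.  27.9  0.2]
wrist_force: [-1.4, -0.4, 0.1]
t 17.1 g [-60.   27.8  80.1] F garden [-1.4 -0.2  0.1] yrel -3.135 q1,q6 [0.12 1.56] w 0.0
hub in tool [14.8 27.9  0.1]
```

```bash
python3 -m jog '[[1,0,0,0,0,0,0],[1,0,0,0,0,0,0]]' | grep force
python3 -m jog '[[1,0,0,0,0,0,0],[1,0,0,0,0,0,0]]' | grep force
python3 -m jog '[[1,0,0,0,0,0,0],[1,0,0,0,0,0,0]]' | grep force
python3 -c "
from h import *
st();rel()
c=arm.capture('side');cv2.imwrite('pics/s10.png',cv2.resize(c['image'][170:260,250:350,::-1],None,fx=6,fy=6))"
```

```text
wrist_force: [-1.3, 0.7, 0.4]
wrist_force: [-1.8, -0.1, 0.5]
wrist_force: [-1.6, 0.3, -0.3]
t 17.7 g [-56.8  27.7  80.1] F garden [-1.6  0.5 -0.3] yrel -3.135 q1,q6 [0.12 1.56] w -0.003
hub in tool [11.6 27.7  0.1]
```

View pics/s10.png

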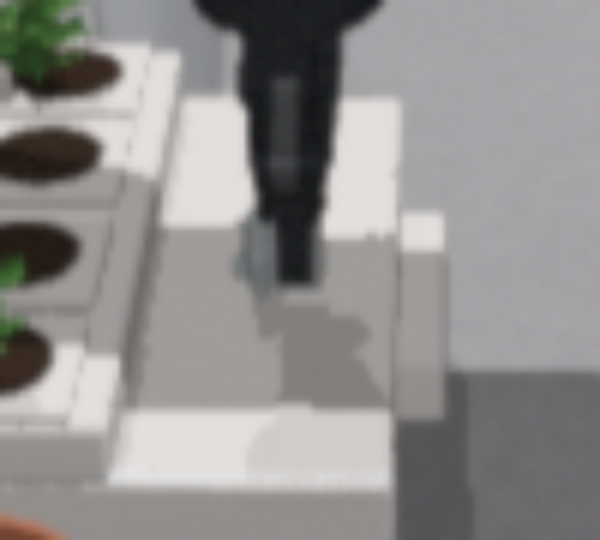

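It is still turning at friction force, with no stop felt yet. I'll continue in 1 mm steps.

```bash
python3 -m jog '[[1,0,0,0,0,0,0],[1,0,0,0,0,0,0]]' | grep force
python3 -m jog '[[1,0,0,0,0,0,0],[1,0,0,0,0,0,0]]' | grep force
python3 -c "
from h import *
st();rel()"
```

```text
wrist_force: [-1.8, 1.6, 0.6]
wrist_force: [-5.3, 0.8, 1.2]
t 18.15 g [-55.   27.8  80. ] F garden [-5.2  1.4  1.2] yrel -3.136 q1,q6 [0.12 1.56] w 0.003
hub in tool [ 9.9 27.8  0. ]
```

```bash
python3 -m jog '[[1,0,0,0,0,0,0],[1,0,0,0,0,0,0]]' | grep force
python3 -m jog '[[1,0,0,0,0,0,0],[1,0,0,0,0,0,0]]' | grep force
python3 -c "
from h import *
st();rel()"
```

```text
wrist_force: [-6.6, 2.4, 2.6]
wrist_force: [-9.1, 1.5, 3.0]
t 18.55 g [-53.4  27.9  79.9] F garden [-8.8  2.6  3. ] yrel -3.136 q1,q6 [0.12 1.56] w 0.002
hub in tool [ 8.3 27.9 -0.1]
```

The force now climbs about 2.4 N per mm, which matches the stop's stiffness. I'll retreat and check.

```bash
python3 -m jog '[[-2,0,0,0,0,0,0],[-5,0,0,0,0,0,0],[-10,0,0,0,0,0,0],[-18,0,0,0,0,0,0],[-18,0,-30,0,0,0,0],[-18,0,-70,0,0,0,0],[-18,0,-110,0,0,0,0],[-60,0,-130,0,0,0,0],[-100,0,-140,0,0,0,0],[-100,0,-140,0,0,0,0]]' | grep force
python3 -m jog '[[-45,0,-30,0,0,0,0],[-90,0,-60,0,0,0,0],[-120,40,-60,0,0,0,0],[-120,90,-60,0,0,0,0],[-120,140,-60,0,0,0,0],[-120,190,-60,0,0,0,0],[-120,240,-60,0,0,0,0],[-120,240,-60,0,0,0,0],[-120,240,-60,0,0,0,0]]' | grep force
python3 -c "
from h import *
st()
c=arm.capture('top');cv2.imwrite('pics/t11.png',cv2.resize(c['image'][90:250,180:410,::-1],None,fx=3.4,fy=3.4));cv2.imwrite('pics/t11z.png',cv2.resize(c['image'][145:200,265:340,::-1],None,fx=10,fy=10))
c=arm.capture('side');cv2.imwrite('pics/s11.png',cv2.resize(c['image'][150:310,220:440,::-1],None,fx=3.5,fy=3.5))"
```

```text
wrist_force: [0.0, 0.3, -0.0]
wrist_force: [-0.2, -0.1, 0.8]
t 20.45 g [-271.8 -214.   280.1] F garden [-0.2 -0.1  0.8] yrel -3.138 q1,q6 [-0.43  1.02] w 0.001
```

View pics/t11.png

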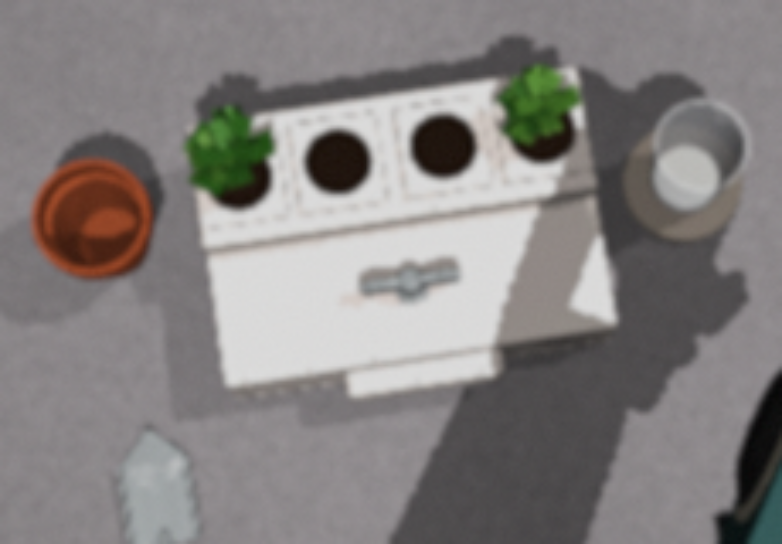

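View pics/t11z.png

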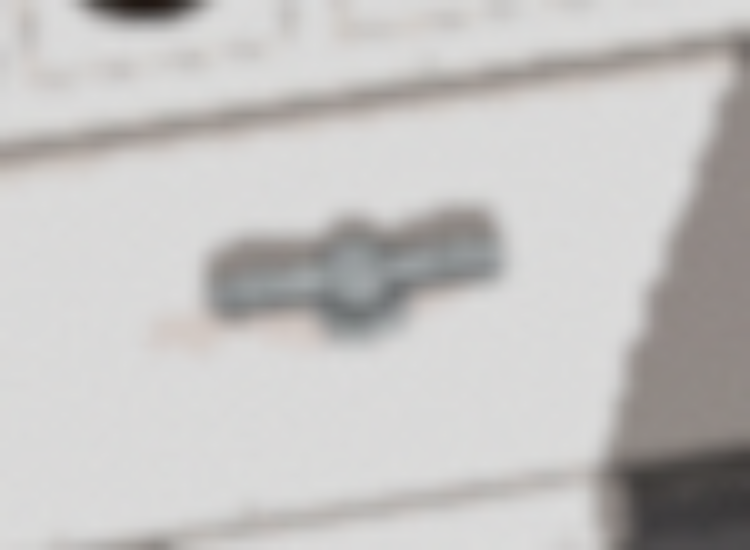

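View pics/s11.png

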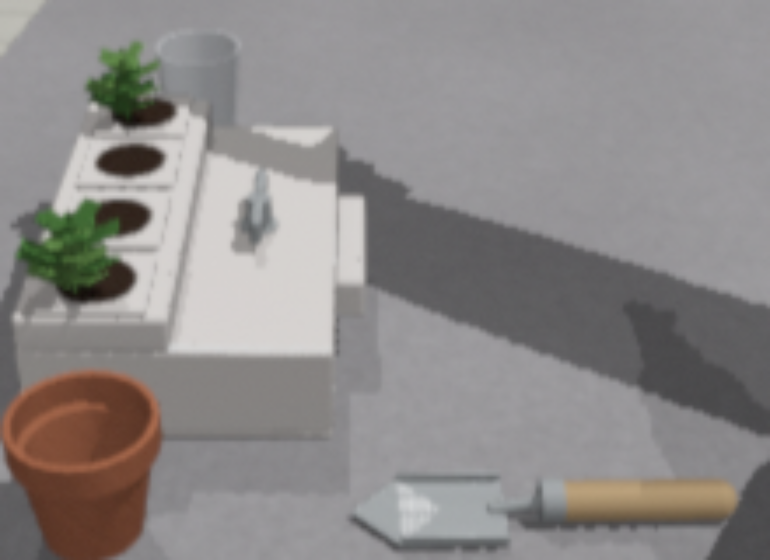

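The wings lie parallel to the front edge: their slope in the top view is 0.130, against 0.145 for the planter edge, so within about 0.02 rad. The tray is flush. The pot, cup, coaster and trowel are where they started. Handing in.

```bash
python3 -c "
from h import *
import cv2
c=arm.capture('top')['image'][:,:,::-1].astype(int);o=cv2.imread('pics/top0.png').astype(int)
for n,f in dict(pot=lambda i:(i[...,2]-i[...,0]>70),).items():
  for im in(o,c):
    m=f(im)[130:185,180:235];print(n,np.argwhere(m).mean(0),m.sum())
print(arm.hand_in())"
```

```text
pot [22.26499033 27.42359768] 517
pot [21.60951009 26.72190202] 694
the job is handed in; nothing more can be done
None
```

I pushed the tray home first, then tightened the wing screw against its stop, and handed the job in at about 20.5 s.

- **Tray:** I pushed its lip in with the shut fingertips until the force rose sharply at the stop. That last step reached about 40 N in all (35 N along the push) at the fingertip, well above the 2 to 3 N needed to slide it. The front panel is flush in both views and was still so at the end.
- **Screw:** I turned it about 5.5 rad clockwise in two long fingertip strokes across the front side, at 1 to 3 N and without gripping it. At the end the force climbed to about 9 N, at roughly 2.4 N per mm, which fits the yielding stop. After I backed off, the wings lay parallel to the planter edge to within about 0.02 rad.
- **Bystanders:** By eye, the pot, cup, coaster and trowel are where they were. I checked only the pot by pixels. Its colour centroid shifted by under 1 px, and I put that and its larger masked area down to changed shadows. The arm never came near any of them at low height.
- **At hand-in:** The arm was clear of everything, with no contact force at the wrist.

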